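# Seal clamp: scraper into its slot, then unlatch the clamp tongue and hold it up

### The job

In the archive's seal-repair corner, first take the flat scraper off the green clamp tongue and slide its blade into the slot of the wooden holder until it is fully home, and let go of it. Then draw the red latch horn sideways against its spring, lift the tongue off its ball until its coupler end is at least 8 cm above where it was, and finish while still holding it raised there in the gripper. Leave the seal tin in its nest and everything else on the table where it is.

Things in the scene. Friction and masses are not known exactly. Their poses are not given: they have to be found in the camera images.
- press: Clamp stand: dark wooden base board 320 x 180 x 18 mm, fixed. Origin: centre of its underside; x runs along the board from the hinge end (nearer the robot) to the ball end, y to the left, z up. Green hinge fork at x = -130 mm (hinge axis along y, 65 mm up; fork top 80 mm up), brass nest ring at x = -20 mm, steel ball (24 mm diameter, centre 56 mm up) on a flanged post at x = 115 mm.
- clamp_arm (a joint): Angle of the green tongue about its hinge (40 mm wide, 10 mm thick, top face 70 mm up when down, along the press's x from hinge to coupler): 0 = down on the ball, grows as the coupler end rises, stop at 1.0 rad. Hinge to coupler 245 mm: 0.34 rad lifts it 80 mm. Weighs 0.4 kg, 2 to 3 N to lift at the coupler; it falls back when let go.
- latch (a joint): Travel of the red latch horn along the tongue's -y, towards the fixed horn: 0 = latched, 0.012 m = fully drawn (stop). Spring: 6 N at the start, 12 N fully drawn; springs back when let go. Beyond 0.007 m the tongue is free to rise. Squeezing both horns together draws it: over their outsides they measure 52 mm at rest, 40 mm fully drawn; only the red one slides.
- coupler (a point): Top of the coupler, the dark steel block (46 mm long, 44 mm wide) at the tongue's end that covers the ball: its middle, between the feet of the two horns; 82 mm above the table when down, 17 mm above the level of the hinge axis. Axes are the tongue's: x along it away from the hinge, y towards the red horn, z up along the horns.
- red_horn (a point): Middle of the red latch horn, upright on the coupler, 26 mm (x) x 10 mm (y) x 42 mm tall, feet on the coupler's top; at rest its centre is 21 mm to the coupler's +y and 21 mm above its top. Slides and tilts with latch and tongue; axes as the tongue's.
- fixed_horn (a point): Middle of the fixed steel horn, same size, 21 mm to the coupler's -y; part of the tongue, tilts with it. Axes as the tongue's.
- scraper: Loose flat scraper, 120 g. Steel blade 100 x 30 x 4 mm; wooden handle 95 mm long, 20 wide, 18 thick. Origin: middle of the shoulder where blade meets handle, at the blade's underside; +x to the blade's tip, z up; handle spans 7 mm below to 11 mm above the origin; centre of mass at x = +24 mm. Starts lying across the tongue, handle free past its left (+y) edge.
- holder: Wooden slotted holder 110 (x) x 74 (y) x 66 (z) mm, fixed to the table at the left or the right of the clamp. Origin: centre of its underside. Its slot is level and runs along x, open at both ends; the mouth for the scraper is at -x, facing the robot.
- slot_mouth (a point): Middle of the slot's floor at the mouth, 50 mm above the table; its x axis points into the slot. Slot 38 mm wide, 10 mm high; brass lips 6 mm thick cover its sides with a 20 mm gap between them on top. The handle does not fit in: fully home, the shoulder meets the mouth and the scraper's origin is at this point.
- seal_tin: Round black tin with a golden seal, 110 mm diameter, 34 mm high, loose in the brass ring nest under the tongue. Origin: centre of its underside.
- spare_tin: Another such tin, standing on the table on the other side from the holder. Bystander. Origin: centre of its underside.
- brush: Brush lying on the table at the right. Bystander.
- loupe: Black eye loupe 44 mm diameter, 38 mm high, at the left. Bystander.
- weight: Brass knob weight 50 mm diameter, 62 mm high, at the back. Bystander.
- vase: Blue ceramic vase 110 mm diameter, 150 mm high, at the back. Bystander.
- card_box: Cardboard box 80 x 160 x 60 mm, at the back. Bystander.

How it is judged:
By the outcome, as a careful person would: the job done as asked, in the order asked, and still so for the second after the job is handed in, while the arm keeps its last pose, push and grip.
It also fails if it takes over 54 s, if anything falls off the work surface, if the arm or the gripper's body presses on something with over 40 N, if the wrist force passes 120 N, or if a joint passes its speed limit or range.

### The arm

A 6-joint arm with a two-finger parallel gripper is mounted at the origin on the work surface. World frame = base frame: x ahead of the robot, y to its left, z up, the work surface at z = 0. Lengths are in m, angles in rad, forces in N, time in s.
With the tool pointing down it reaches from about 0.225 to 0.875 m from the base axis. Payload 3.4 kg.
Tool frame: the origin (TCP) lies on the centre line of the jaws, within the pads' length; the fingertips stand 17 mm ahead of it and the grasp point (between the pads) lies 2 mm behind it; z points along the fingers, y is the line along which they close (so a half turn about z gives the same grasp; the last joint's range is limited). The gripper opens to 85 mm and grips with 20 to 120 N. Pads are 22 mm wide; open, the fingers measure 114 mm over their backs; the gripper's body (76 mm by 85 mm) begins 54 mm behind the grasp point. The pads swing forward as they close: fully open they stand 13 mm farther back than shut.
Start: joints at [1.17, 0.276, 1.505, -0, 1.361, -0.121], TCP at [0.159, 0.553, 0.216] pointing down, gripper open.
Joint ranges: [-2.89, 2.89], [-0.75, 2.08], [0.22, 2.7], [-1.18, 4.32], [0.11, 2.71], [-2.7, 2.7]. Speed limits (rad/s): [2.57, 2.57, 3.14, 3.14, 3.14, 3.14].

### API

Orientations are given as a unit quaternion [w, x, y, z].
In Python, from rig import manip gives the robot as it stands.
- The arm moves only by the tool move_arm, never from a script. Its argument "steps" is one flat list of numbers, 7 for each row, row after row: the turn, a rotation vector about the world's x, y, z normalised to -1 to 1, where 1 is 360 degrees, then the shift along the world's x, y, z normalised to -1 to 1, where 1 is 1 m, then the opening, from -1 (shut) to 1 (fully open). A call has exactly 10 rows; each row is the pose to reach, as a shift and turn from the pose commanded when the call began, turning the shorter way round; what a row does not reach only later rows make up. A row lasts 1/10 s, in which the tool goes at most 50 mm and 8.59 degrees, less where a joint would pass 70% of its speed; a pose out of reach is approached as far as the arm can. A call with a number of a shift or a turn outside -1 to 1 is refused whole. A call with a gripper value outside its range is refused whole. The fingers move at their own pace and stop on an object; "squeeze" is the grip in N (left out, the last holds). Time passes only in rows, so rows that repeat a pose let the fingers close, or fill a call up. It gives the time, the measured TCP pose, the force, the opening and the grip force at its end, in the units of the state.
- manip.get_state(): the state, without advancing time (a new reading comes with each control period).
- manip.get_image(name): name is "scene" or "top" or "wrist"; returns a dict with "pixels" (420x560x3 uint8, blue, green, red), "fx", "fy", "cx", "cy" (pixels), "R" (3x3) and "t" (3): a world point X has camera coordinates R X + t. Camera axes: x right, y down, z forward; pixel columns grow to the right and rows downward; lengths in m; the calibration is good to about 2 mm. A picture is of the moment at which its call begins. There is no depth.
- manip.sign_off(): hands the job in; it is judged then, once.
The state is a dict: "clock": time; "qpos": joint angles; "qd": joint speeds; "effort": joint torques, N m; "position": TCP position; "ee_rot": TCP orientation; "contact_force": force on the tool from outside, world axes, zero at the start; "moment": the same for the moment, N m; "width": finger opening in m; "gripper_force": force on a finger pad.
Only numpy, scipy, OpenCV 4.12 (cv2) and the standard library are available. Lean on these libraries where they do the work, as an engineer would, in place of code of your own. Each camera call takes 0.05 s, during which the arm holds its last target. There are 200 camera calls.

## Working session

There is one attempt and no reset: what is moved stays moved. The work goes in short steps, Python scripts to look and compute and a tool call to move; the robot and the scene stay as the last step left them, time stands still between calls to the robot, and variables do not carry over. Pictures are saved under pics/ and viewed, at most 10 in all, crops included, and the job is handed in when it is done.

Besides the shell and the picture viewer there is one more tool, called after "Request:" as name(argument=value, ...), one argument or row to a line, values as JSON. move_arm: Moves the arm, as the interface text tells. Scaled input: -1 to 1 covers 1 m each way for a shift and 360 degrees each way for a turn. Its arguments: {"type":"object","properties":{"steps":{"type":"array"},"squeeze":{"type":"number"}},"required":["steps"]}

```bash
mkdir -p pics; python3 - <<'E'
from rig import manip
import cv2,pickle
d={}
for n in ("scene","top"):
    im=manip.get_image(n); d[n]=im; cv2.imwrite(f"pics/{n}0.png",im["pixels"])
    print(n,im["fx"],im["cx"],im["cy"],im["R"],im["t"])
pickle.dump(d,open("d0.pkl","wb"))
s=manip.get_state();print(s)
E
```

```text
scene 486.44259115473494 277.9292296539965 213.13374322883215 [[-0.60235255  0.79811019 -0.01383938]
 [ 0.4972207   0.36158821 -0.78868596]
 [-0.62445415 -0.48194822 -0.61464049]] [ 0.36257293 -0.21769051  1.75657577]
top 417.94239587762155 275.6663708806564 206.5875472099703 [[-0.01094612 -0.99991753  0.00671662]
 [-0.98883674  0.00982612 -0.14867866]
 [ 0.1486004  -0.00826909 -0.98886275]] [1.11674270e-04 6.27708356e-01 1.08727094e+00]
{'clock': 0.1, 'qpos': array([ 1.17000967e+00,  2.76550150e-01,  1.50601240e+00, -1.55179870e-05,
        1.36072479e+00, -1.21028983e-01]), 'qd': array([-0.00094054, -0.00163634, -0.00464055, -0.00223171,  0.0004469 ,
        0.00046197]), 'effort': array([ 1.90097591e-03, -4.17689502e+01, -2.46407086e+01, -1.96644083e-05,
        5.79494750e-03, -4.38899860e-06]), 'position': array([0.15859807, 0.55216733, 0.21511342]), 'ee_rot': array([-2.11249099e-04,  1.39421477e-01,  9.90232767e-01, -8.20625354e-04]), 'contact_force': array([ 0.13926872, -0.08349904, -0.10926837]), 'moment': array([ 0.00858285, -0.01927127, -0.00534872]), 'gripper_force': 0.0, 'width': 0.0854113893111738}
```

View pics/scene0.png

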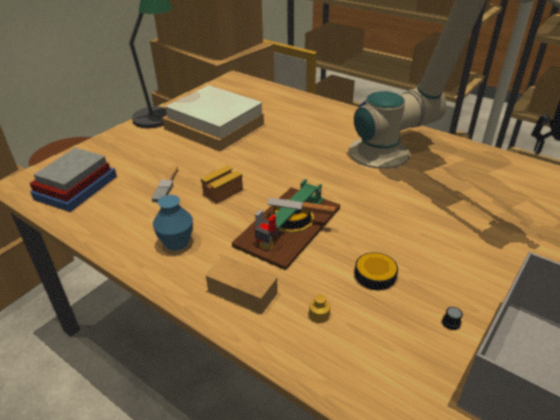

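View pics/top0.png

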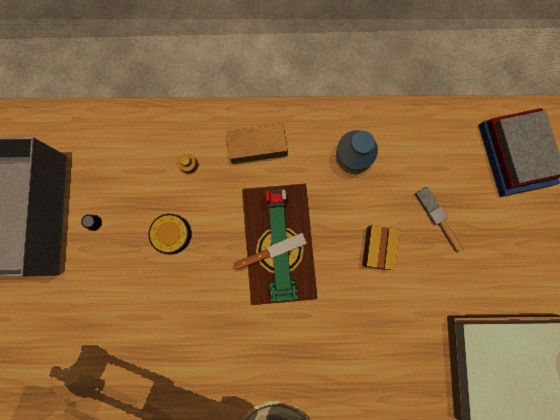

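The top view shows the clamp at about col 280, rows 185–303. The scraper lies across the tongue, with its handle end at (237,265) and tip at (305,240). The holder is at (382,248) and the spare tin at (169,233). I'll zoom in on both views.

```bash
python3 - <<'E'
import cv2,pickle,numpy as np
d=pickle.load(open("d0.pkl","rb"))
a=d["top"]["pixels"][180:310,225:410]; b=d["scene"]["pixels"][160:270,190:350]
A=cv2.resize(a,None,fx=4,fy=4,interpolation=cv2.INTER_CUBIC);cv2.imwrite("pics/topz.png",A)
B=cv2.resize(b,None,fx=5,fy=5,interpolation=cv2.INTER_CUBIC);cv2.imwrite("pics/scz.png",B)
E
```

```text
(no output)
```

View pics/topz.png

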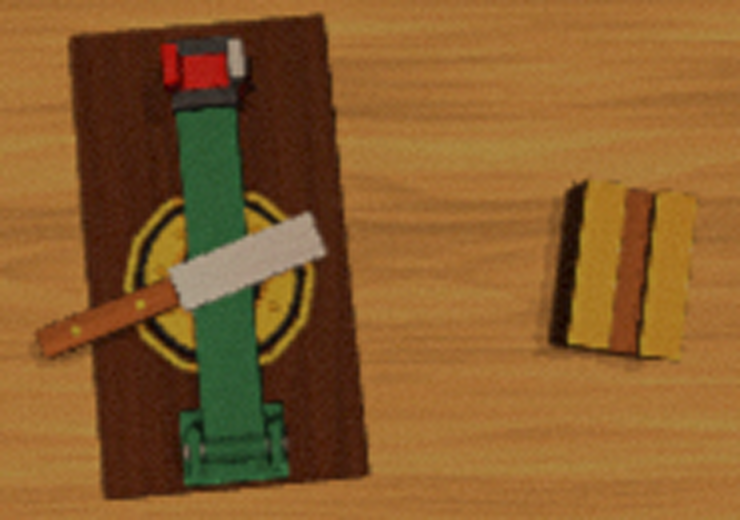

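The zoomed top view (4x, offset 225,180) shows:
- **Scraper:** handle end at about (41,344), shoulder at (179,288), blade tip at (318,232).
- **Holder:** top corners at (588,180), (696,192), (680,358), (566,345).
- **Coupler:** at about (207,72), with the red horn on the left.

View pics/scz.png

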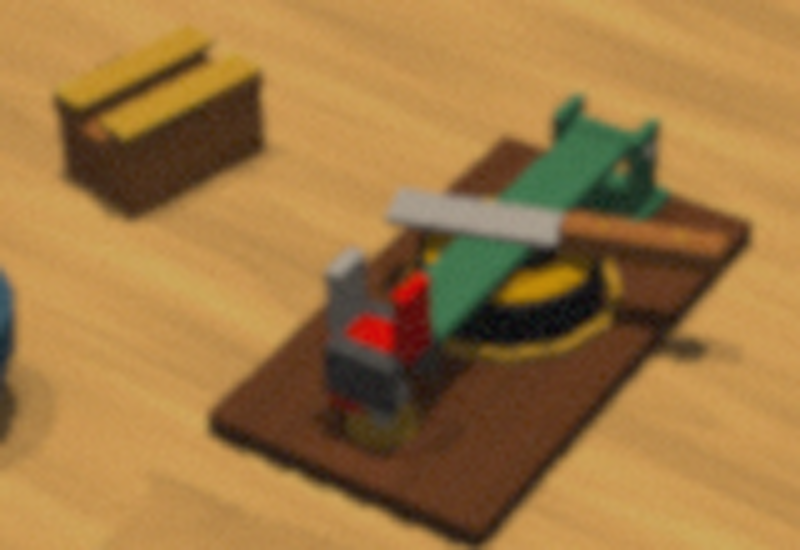

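The scene view agrees: the scraper lies level across the tongue with its handle out to the left, and the slot's near end faces the robot. I'll move above the handle at about (0.489, 0.053), turned -52.6° to close across it.

Request:
move_arm(
  steps=[0,0,-0.073,0.165,-0.25,0,1,0,0,-0.146,0.33,-0.5,0,1,0,0,-0.146,0.33,-0.5,0,1,0,0,-0.146,0.33,-0.5,0,1,0,0,-0.146,0.33,-0.5,0,1,0,0,-0.146,0.33,-0.5,0,1,0,0,-0.146,0.33,-0.5,0,1,0,0,-0.146,0.33,-0.5,0,1,0,0,-0.146,0.33,-0.5,0,1,0,0,-0.146,0.33,-0.5,0,1],
)

```text
clock: 1.1
position: [0.4347, 0.1335, 0.2158]
ee_rot: [-0.0, 0.564, 0.826, 0.0]
contact_force: [0.6, 0.9, -0.0]
width: 0.0854
gripper_force: 0.0
```

Request:
move_arm(
  steps=[0,0,0,0,0,0,1,0,0,0,0,0,0,1,0,0,0,0,0,0,1,0,0,0,0,0,0,1,0,0,0,0,0,0,1,0,0,0,0,0,0,1,0,0,0,0,0,0,1,0,0,0,0,0,0,1,0,0,0,0,0,0,1,0,0,0,0,0,0,1],
)

```text
clock: 2.1
position: [0.4342, 0.1354, 0.2159]
ee_rot: [0.0, 0.563, 0.826, 0.0]
contact_force: [-0.1, 0.4, -0.0]
width: 0.0854
gripper_force: 0.0
```

Request:
move_arm(
  steps=[0,0,0,0.055,-0.082,0,1,0,0,0,0.055,-0.082,0,1,0,0,0,0.055,-0.082,0,1,0,0,0,0.055,-0.082,0,1,0,0,0,0.055,-0.082,0,1,0,0,0,0.055,-0.082,0,1,0,0,0,0.055,-0.082,0,1,0,0,0,0.055,-0.082,0,1,0,0,0,0.055,-0.082,0,1,0,0,0,0.055,-0.082,0,1],
)

```text
clock: 3.1
position: [0.4891, 0.0536, 0.216]
ee_rot: [0.0, 0.563, 0.826, 0.0]
contact_force: [-0.1, -0.2, 0.0]
width: 0.0854
gripper_force: 0.0
```

```bash
python3 - <<'E'
from rig import manip
import cv2,pickle
im=manip.get_image("wrist");pickle.dump(im,open("w1.pkl","wb"));cv2.imwrite("pics/w1.png",im["pixels"])
s=manip.get_state();print(s["position"],s["ee_rot"])
from h import *
print(proj(im,[[.5051,.0115,.074],[.4699,.1006,.081],[.5406,-.0799,.074]]))
E
```

```text
[0.48918796 0.05354003 0.21598636] [8.79170889e-05 5.63325966e-01 8.26234738e-01 7.33215466e-05]
[[283.36051871 239.34372975]
 [283.2110757  133.78183588]
 [282.92165124 330.48403599]]
```

View pics/w1.png

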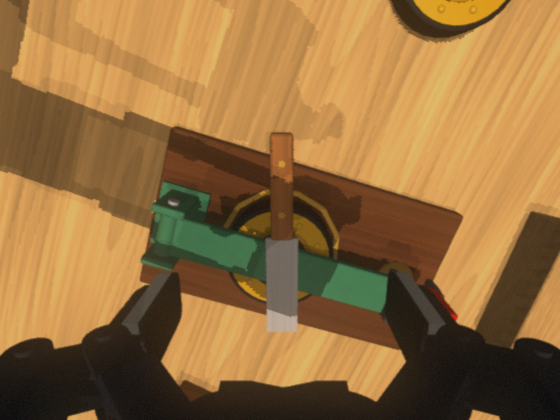

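The wrist view shows the shoulder at (282,239), the handle end at (282,132) and the tip at (282,332). All are within about 1 px of prediction, so I'll descend and grip.

Request:
move_arm(
  steps=[0,0,0,0,0,-0.05,1,0,0,0,0,0,-0.1,1,0,0,0,0,0,-0.13,1,0,0,0,0,0,-0.146,1,0,0,0,0,0,-0.146,1,0,0,0,0,0,-0.146,-0.3,0,0,0,0,0,-0.146,-1,0,0,0,0,0,-0.146,-1,0,0,0,0,0,-0.146,-1,0,0,0,0,0,-0.146,-1],
  squeeze=60,
)

```text
clock: 4.15
position: [0.4896, 0.0534, 0.0705]
ee_rot: [0.001, 0.563, 0.826, 0.0]
contact_force: [0.6, 0.3, -0.3]
width: 0.0121
gripper_force: 0.0
```

Request:
move_arm(
  steps=[0,0,0,0,0,0,-1,0,0,0,0,0,0,-1,0,0,0,0,0,0,-1,0,0,0,0,0,0,-1,0,0,0,0,0,0.01,-1,0,0,0,0,0,0.03,-1,0,0,0,0,0,0.06,-1,0,0,0,0,0,0.08,-1,0,0,0,0,0,0.08,-1,0,0,0,0,0,0.08,-1],
)

```text
clock: 5.15
position: [0.4893, 0.0534, 0.1504]
ee_rot: [0.0, 0.563, 0.826, 0.0]
contact_force: [0.3, -0.9, -0.3]
width: -0.0001
gripper_force: 0.0
```

The grip closed empty, so I'll look.

```bash
python3 - <<'E'
from rig import manip
import cv2,pickle,numpy as np
im=manip.get_image("wrist");pickle.dump(im,open("w2.pkl","wb"))
t=manip.get_image("top");pickle.dump(t,open("t2.pkl","wb"))
s=manip.get_image("scene");pickle.dump(s,open("s2.pkl","wb"))
b=cv2.resize(s["pixels"][160:270,190:350],None,fx=2.5,fy=2.5,interpolation=cv2.INTER_CUBIC)
w=cv2.resize(im["pixels"],(400,300))
cv2.imwrite("pics/c2.png",np.hstack([w,cv2.copyMakeBorder(b,0,300-b.shape[0],0,0,cv2.BORDER_CONSTANT)]))
E
```

```text
(no output)
```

View pics/c2.png

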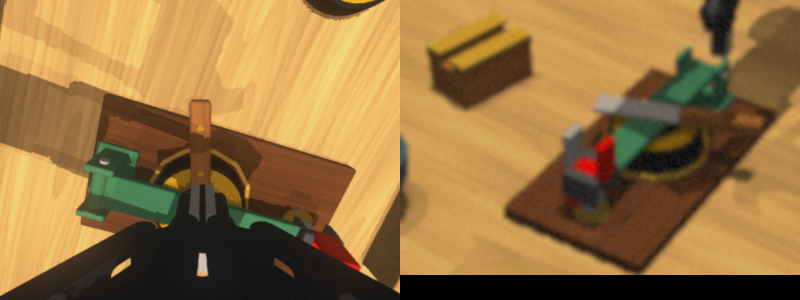

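```bash
python3 - <<'E'
import pickle
from h import *
w1,w2=[pickle.load(open(f,"rb")) for f in("w1.pkl","w2.pkl")]
t,s=[pickle.load(open(f,"rb")) for f in("t2.pkl","s2.pkl")]
np.set_printoptions(precision=2,suppress=True)
for w in(w1,w2): print("cam",-np.array(w["R"]).T@np.array(w["t"]))
print("tips w2",proj(w2,[.4893,.0534,.1334]),"scr",proj(w2,[[.5051,.0115,.074],[.4699,.1006,.081],[.5406,-.0799,.074]]))
print("tip scene/top",proj(s,[.4893,.0534,.1334]),proj(t,[.4893,.0534,.1334]))
print("scr in scene",(proj(s,[[.5051,.0115,.074],[.4699,.1006,.081],[.5406,-.0799,.074]])-[190,160])*2.5+[400,0])
import cv2
a=t["pixels"][180:310,225:410];cv2.imwrite("pics/t2.png",cv2.resize(a,None,fx=4,fy=4,interpolation=cv2.INTER_CUBIC))
E
```

```text
cam [0.46 0.12 0.37]
cam [0.46 0.12 0.31]
tips w2 [[284.45 247.67]] scr [[283.25 271.88]
 [282.98 141.91]
 [282.78 379.56]]
tip scene/top [[317.26 191.3 ]] [[252.18 257.25]]
scr in scene [[677.98 114.68]
 [761.22 122.54]
 [595.84 101.7 ]]
```

View pics/t2.png

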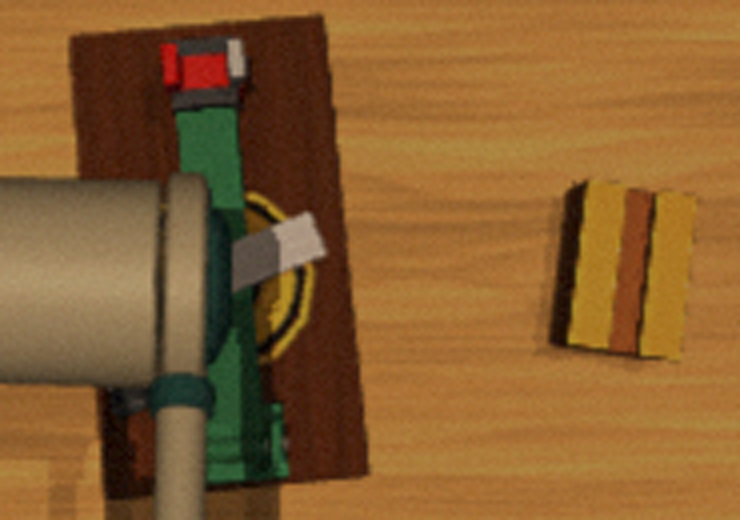

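```bash
python3 - <<'E'
import pickle
from h import *
w1,w2=[pickle.load(open(f,"rb")) for f in("w1.pkl","w2.pkl")]
np.set_printoptions(precision=2,suppress=True,linewidth=200)
p=w2["pixels"]
for c in(276,280,284,288,292): print(c,[(r,*p[r,c]) for r in range(225,300,5)])
z=np.arange(.10,.19,.01);print(np.c_[z,proj(w2,np.c_[0*z+.4893,0*z+.0534,z])])
z=np.arange(.06,.10,.01);print(np.c_[z,proj(w1,np.c_[0*z+.4893,0*z+.0534,z])])
print(w2["R"])
E
```

```text
276 [(225, np.uint8(38), np.uint8(70), np.uint8(115)), (230, np.uint8(34), np.uint8(67), np.uint8(113)), (235, np.uint8(37), np.uint8(70), np.uint8(113)), (240, np.uint8(36), np.uint8(71), np.uint8(112)), (245, np.uint8(35), np.uint8(74), np.uint8(115)), (250, np.uint8(35), np.uint8(65), np.uint8(108)), (255, np.uint8(33), np.uint8(65), np.uint8(107)), (260, np.uint8(65), np.uint8(74), np.uint8(80)), (265, np.uint8(68), np.uint8(77), np.uint8(82)), (270, np.uint8(66), np.uint8(75), np.uint8(78)), (275, np.uint8(67), np.uint8(75), np.uint8(80)), (280, np.uint8(66), np.uint8(76), np.uint8(79)), (285, np.uint8(66), np.uint8(76), np.uint8(79)), (290, np.uint8(67), np.uint8(75), np.uint8(79)), (295, np.uint8(66), np.uint8(74), np.uint8(77))]
280 [(225, np.uint8(35), np.uint8(68), np.uint8(114)), (230, np.uint8(34), np.uint8(67), np.uint8(113)), (235, np.uint8(36), np.uint8(69), np.uint8(113)), (240, np.uint8(36), np.uint8(92), np.uint8(127)), (245, np.uint8(36), np.uint8(94), np.uint8(130)), (250, np.uint8(35), np.uint8(67), np.uint8(113)), (255, np.uint8(33), np.uint8(65), np.uint8(111))
[... 2331 characters left out ...]
8)), (270, np.uint8(67), np.uint8(75), np.uint8(80)), (275, np.uint8(65), np.uint8(75), np.uint8(79)), (280, np.uint8(65), np.uint8(74), np.uint8(77)), (285, np.uint8(68), np.uint8(75), np.uint8(79)), (290, np.uint8(66), np.uint8(75), np.uint8(78)), (295, np.uint8(67), np.uint8(76), np.uint8(79))]
[[  0.1  284.25 226.83]
 [  0.11 284.3  232.41]
 [  0.12 284.36 238.52]
 [  0.13 284.43 245.24]
 [  0.14 284.5  252.65]
 [  0.15 284.58 260.88]
 [  0.16 284.67 270.06]
 [  0.17 284.77 280.37]
 [  0.18 284.88 292.04]]
[[  0.06 284.06 188.39]
 [  0.07 284.08 190.99]
 [  0.08 284.1  193.77]
 [  0.09 284.13 196.72]
 [  0.1  284.15 199.87]]
[[ 0.93  0.37  0.  ]
 [ 0.35 -0.89  0.29]
 [ 0.11 -0.27 -0.96]]
```

The scraper hasn't moved. Both the wrist and scene views suggest the fingertips sit about 30 mm higher than the stated geometry, so I'll quantify that.

```bash
python3 - <<'E'
import pickle
from h import *
from scipy.optimize import brentq
import cv2
w2,s=[pickle.load(open(f,"rb")) for f in("w2.pkl","s2.pkl")]
c=-np.array(w2["R"]).T@np.array(w2["t"])
u=(c[:2]-[.4893,.0534]);u/=np.linalg.norm(u)
for off in(0,.006,.011):
    q=np.array([.4893,.0534])+off*u
    print(off,brentq(lambda z:proj(w2,[*q,z])[0,1]-258,.05,.25))
print([(z,proj(s,[.4893,.0534,z])[0].round(1)) for z in(.13,.15,.17)])
g=cv2.cvtColor(s["pixels"],cv2.COLOR_BGR2GRAY)
for r in range(168,200,2): print(r,g[r,308:330])
E
```

```text
0 0.14662436118017255
0.006 0.1596129902727955
0.011 0.17043684785055982
[(0.13, array([317.2, 192.3])), (0.15, array([317.5, 186.4])), (0.17, array([317.7, 180.3]))]
168 [154 148 113  70  37  34  38  35  26  31  15  20  29  31  50  93 138 162
 167 168 168 166]
170 [158 153 136  95  53  28  24  24  25  23  16  26  30  31  72 123 153 164
 164 164 164 154]
172 [156 157 148 128 102  81  58  42  24  25  19  26  32  48  81 122 145 155
 152 158 151 131]
174 [160 159 158 153 148 133  99  57  30  26  25  27  40  67  91 124 145 152
 149 149 137 118]
176 [166 166 162 162 157 135  95  58  32  30  20  34  50  69  98 130 148 152
 151 153 149 150]
178 [168 169 169 168 164 139  95  57  30  30  23  34  52  74  98 129 146 153
 149 152 150 147]
180 [164 166 171 171 168 146 104  58  34  34  29  41  58  89 125 149 160 155
 152 145 128 106]
182 [147 156 159 164 165 159 145 121 114 101  91  80  97 132 153 163 160 152
 138 114  97  85]
184 [ 83  97 121 138 146 151 156 158 159 150 136 116 108 122 142 145 125 108
  98  88  90  89]
186 [ 68  81  89  95 100 107 111 118 120 115 102  85  76  92 109 110  94  90
  93  94  92  95]
188 [89 92 96 91 93 93 90 82 84 78 69 70 70 77 82 85 92 92 94 93 94 95]
190 [ 92  91  94  94  93  86  80  58  48  51  64  82  82  80  86  91  97 101
 102 101  98  99]
192 [ 92  95  91  86  78  67  61  56  47  48  47  51  60  71  88  99  99 101
 100 100 103 100]
194 [ 89  86  74  68  75  85  77  66  50  45  47  42  58  78  95  96  98  97
  97 100 101  99]
196 [75 57 59 69 81 87 81 63 46 48 47 45 53 76 86 97 97 98 98 99 95 99]
198 [48 44 44 43 47 49 52 52 50 45 43 49 58 71 76 76 81 87 91 96 98 98]
```

Both cameras put the tips near z≈0.168 when the reading says 0.150. The reading is about 35 mm low compared with the stated geometry, so I'll aim for a reading of 0.035 to grasp.

Request:
move_arm(
  steps=[0,0,0,0,0,0,1,0,0,0,0,0,0,1,0,0,0,0,0,0,1,0,0,0,0,0,-0.03,1,0,0,0,0,0,-0.06,1,0,0,0,0,0,-0.08,1,0,0,0,0,0,-0.095,1,0,0,0,0,0,-0.105,1,0,0,0,0,0,-0.115,1,0,0,0,0,0,-0.115,1],
)

```text
clock: 6.3
position: [0.4885, 0.0534, 0.034]
ee_rot: [-0.001, 0.563, 0.826, -0.001]
contact_force: [-0.0, 0.4, -0.4]
width: 0.0856
gripper_force: 0.0
```

Request:
move_arm(
  steps=[0,0,0,0,0,0,-1,0,0,0,0,0,0,-1,0,0,0,0,0,0,-1,0,0,0,0,0,0,-1,0,0,0,0,0,0,-1,0,0,0,0,0,0,-1,0,0,0,0,0,0,-1,0,0,0,0,0,0,-1,0,0,0,0,0,0,-1,0,0,0,0,0,0,-1],
  squeeze=60,
)

```text
clock: 7.3
position: [0.4895, 0.0534, 0.0352]
ee_rot: [0.0, 0.563, 0.826, 0.0]
contact_force: [-0.3, 1.4, 4.4]
width: 0.0188
gripper_force: 60.9
```

Grasped. Next I'll lift, and measure the holder with masks.

Request:
move_arm(
  steps=[0,0,0,0,0,0.005,-1,0,0,0,0,0,0.015,-1,0,0,0,0,0,0.03,-1,0,0,0,0,0,0.05,-1,0,0,0,0,0,0.08,-1,0,0,0,0,0,0.1,-1,0,0,0,0,0,0.1,-1,0,0,0,0,0,0.1,-1,0,0,0,0,0,0.1,-1,0,0,0,0,0,0.1,-1],
  squeeze=80,
)

```text
clock: 8.3
position: [0.4881, 0.0534, 0.1336]
ee_rot: [-0.001, 0.563, 0.826, -0.001]
contact_force: [-0.5, -0.2, -0.7]
width: 0.0187
gripper_force: 80.5
```

```bash
cat >> h.py <<'E'
import cv2
def holder(im,box):
    x0,y0,x1,y1=box;p=im["pixels"][y0:y1,x0:x1]
    p=cv2.resize(p,None,fx=6,fy=6,interpolation=cv2.INTER_CUBIC)
    hsv=cv2.cvtColor(p,cv2.COLOR_BGR2HSV)
    m=cv2.inRange(hsv,(18,170,90),(35,255,255))
    cs,_=cv2.findContours(m,cv2.RETR_EXTERNAL,cv2.CHAIN_APPROX_NONE)
    cs=sorted(cs,key=cv2.contourArea)[-2:]
    out=[]
    for c in cs:
        w=ray(im,(c[:,0]-2.5)/6.+[x0,y0],.066)[:,:2]
        (cx,cy),sz,a=cv2.minAreaRect((w*1000).astype(np.float32));b=cv2.boxPoints(((cx,cy),sz,a))
        e=max([b[1]-b[0],b[2]-b[1]],key=np.linalg.norm);e=e*np.sign(e[0])
        out.append((cx,cy,sorted(sz),np.degrees(np.arctan2(e[1],e[0]))))
    return out
E
python3 - <<'E'
import pickle
from h import *
t=pickle.load(open("d0.pkl","rb"))["top"]
for o in holder(t,(355,215,410,280)):print(o)
from rig import manip
w=manip.get_image("wrist");pickle.dump(w,open("w3.pkl","wb"));cv2.imwrite("pics/w3.png",w["pixels"])
E
```

```text
(520.8579711914062, -264.2437438964844, [28.0081729888916, 115.81800842285156], np.float32(-9.357943))
(510.5792236328125, -310.78521728515625, [29.265905380249023, 110.85856628417969], np.float32(-9.294371))
```

View pics/w3.png

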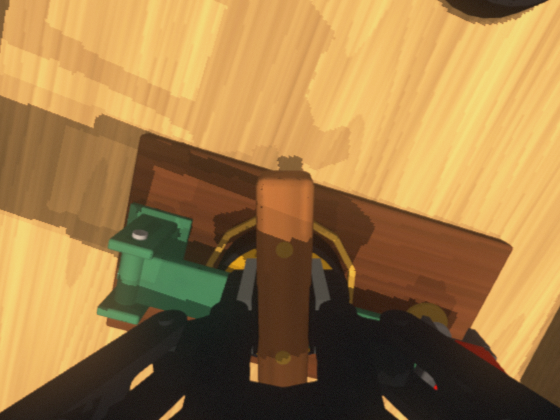

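The wrist view shows the handle held between the pads, with its end at about (285,177). Measured holder: centre (0.5155,-0.2873), yaw -9.3°. I'll carry the scraper to a pre-insertion pose in front of the slot mouth, still high.

Request:
move_arm(
  steps=[0,0,0.016,-0.019,-0.03,0,-1,0,0,0.034,-0.04,-0.06,0,-1,0,0,0.054,-0.06,-0.1,0,-1,0,0,0.074,-0.085,-0.14,0,-1,0,0,0.094,-0.11,-0.18,0,-1,0,0,0.114,-0.135,-0.22,0,-1,0,0,0.134,-0.16,-0.255,0,-1,0,0,0.152,-0.18,-0.285,0,-1,0,0,0.1646,-0.1906,-0.305,0,-1,0,0,0.1646,-0.1906,-0.305,0,-1],
)

```text
clock: 9.35
position: [0.2967, -0.2555, 0.1346]
ee_rot: [-0.001, 0.083, 0.997, -0.001]
contact_force: [0.6, 0.4, -0.7]
width: 0.0187
gripper_force: 80.5
```

Request:
move_arm(
  steps=[0,0,0,0,0,0,-1,0,0,0,0,0,0,-1,0,0,0,0,0,0,-1,0,0,0,0,0,0,-1,0,0,0,0,0,0,-1,0,0,0,0,0,0,-1,0,0,0,0,0,0,-1,0,0,0,0,0,0,-1,0,0,0,0,0,0,-1,0,0,0,0,0,0,-1],
)

```text
clock: 10.35
position: [0.2986, -0.2517, 0.1349]
ee_rot: [0.0, 0.081, 0.997, 0.0]
contact_force: [-0.3, 0.2, -1.5]
width: 0.019
gripper_force: 80.5
```

```bash
python3 - <<'E'
import pickle
from h import *
from rig import manip
np.set_printoptions(precision=4,suppress=True)
s=manip.get_state();print(s["position"],s["ee_rot"])
sc=manip.get_image("scene");t=manip.get_image("top");pickle.dump((sc,t),open("p4.pkl","wb"))
P=s["position"];a=np.radians(-9.33);u=np.array([np.cos(a),np.sin(a),0])
O=P+.0447*u+[0,0,.0348];print("origin",O)
print(proj(sc,[O,O+.1*u,O-.095*u]),proj(t,[O,O+.1*u]))
c=proj(sc,[O+.05*u])[0].astype(int)
A=sc["pixels"][c[1]-55:c[1]+55,c[0]-70:c[0]+70];B=t["pixels"][190:330,290:430]
print("crop off",c-[70,55])
A=cv2.resize(A,None,fx=4,fy=4,interpolation=cv2.INTER_CUBIC)[:, :400] if 0 else cv2.resize(A,(420,330),interpolation=cv2.INTER_CUBIC)
cv2.imwrite("pics/p4.png",np.hstack([A,cv2.resize(B,(330,330),interpolation=cv2.INTER_CUBIC)]))
E
```

```text
[ 0.2986 -0.2517  0.1349] [0.     0.0814 0.9967 0.    ]
origin [ 0.3427 -0.2589  0.1697]
[[261.4754 127.6169]
 [237.5603 138.4929]
 [282.718  117.9563]] [[385.8582 318.7656]
 [390.6118 275.7106]]
crop off [179  77]
```

View pics/p4.png

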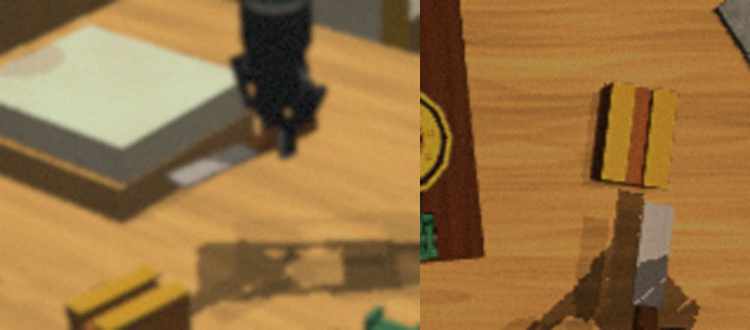

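The blade tip appears at about (238,138) in the scene view and (390,277) in the top view. Both match the prediction to about 1 px, so there is no sag. I'll descend to slot height.

Request:
move_arm(
  steps=[0,0,0,0,0,-0.03,-1,0,0,0,0,0,-0.06,-1,0,0,0,0,0,-0.09,-1,0,0,0,0,0,-0.11,-1,0,0,0,0,0,-0.117,-1,0,0,0,0,0,-0.117,-1,0,0,0,0,0,-0.117,-1,0,0,0,0,0,-0.117,-1,0,0,0,0,0,-0.117,-1,0,0,0,0,0,-0.117,-1],
)

```text
clock: 11.45
position: [0.299, -0.252, 0.0186]
ee_rot: [0.001, 0.081, 0.997, -0.001]
contact_force: [0.2, -0.1, -1.3]
width: 0.0191
gripper_force: 80.4
```

```bash
python3 - <<'E'
import pickle
from h import *
from rig import manip
np.set_printoptions(precision=4,suppress=True)
s=manip.get_state();print(s["position"])
sc=manip.get_image("scene");t=manip.get_image("top");pickle.dump((sc,t),open("p5.pkl","wb"))
P=s["position"];a=np.radians(-9.33);u=np.array([np.cos(a),np.sin(a),0])
O=P+.0447*u+[0,0,.0348];print("origin",O)
print("pred tip top",proj(t,[O+.1*u+[0,0,.004],O+.04*u+[0,0,.004]]))
b=t["pixels"][255:320,350:420];hsv=cv2.cvtColor(cv2.resize(b,None,fx=6,fy=6,interpolation=cv2.INTER_CUBIC),cv2.COLOR_BGR2HSV)
m=cv2.inRange(hsv,(0,0,60),(180,70,255));c=max(cv2.findContours(m,0,1)[0],key=cv2.contourArea)
r=cv2.minAreaRect(c);bx=cv2.boxPoints(r);w=ray(t,(bx-2.5)/6+[350,255],float(O[2])+.004);print("blade box",w,cv2.contourArea(c)/36)
E
```

```text
[ 0.299  -0.252   0.0186]
origin [ 0.3431 -0.2593  0.0534]
pred tip top [[378.8223 274.9324]
 [376.1806 297.9825]]
blade box [[ 0.345  -0.2432  0.0574]
 [ 0.4414 -0.2603  0.0574]
 [ 0.4373 -0.2891  0.0574]
 [ 0.341  -0.2716  0.0574]] 381.1388888888889
```

Aligned within about 1 mm at the mouth. I'll start the insertion slowly.

Request:
move_arm(
  steps=[0,0,0,0.006,-0.001,0,-1,0,0,0,0.012,-0.002,0,-1,0,0,0,0.018,-0.003,0,-1,0,0,0,0.024,-0.004,0,-1,0,0,0,0.03,-0.005,0,-1,0,0,0,0.036,-0.006,0,-1,0,0,0,0.042,-0.007,0,-1,0,0,0,0.048,-0.008,0,-1,0,0,0,0.054,-0.009,0,-1,0,0,0,0.054,-0.009,0,-1],
)

```text
clock: 12.55
position: [0.3537, -0.2612, 0.018]
ee_rot: [0.0, 0.081, 0.997, -0.0]
contact_force: [-0.0, -0.1, -0.5]
width: 0.0188
gripper_force: 80.4
```

Request:
move_arm(
  steps=[0,0,0,0.007,-0.0011,0,-1,0,0,0,0.014,-0.0023,0,-1,0,0,0,0.021,-0.0034,0,-1,0,0,0,0.028,-0.0046,0,-1,0,0,0,0.035,-0.0057,0,-1,0,0,0,0.042,-0.0069,0,-1,0,0,0,0.048,-0.0079,0,-1,0,0,0,0.054,-0.0089,0,-1,0,0,0,0.058,-0.0095,0,-1,0,0,0,0.058,-0.0095,0,-1],
)

```text
clock: 13.55
position: [0.4113, -0.2704, 0.0179]
ee_rot: [0.0, 0.081, 0.997, -0.0]
contact_force: [0.1, 0.2, -1.0]
width: 0.0189
gripper_force: 80.4
```

Request:
move_arm(
  steps=[0,0,0,0.001,-0.0002,0,-1,0,0,0,0.002,-0.0003,0,-1,0,0,0,0.003,-0.0005,0,-1,0,0,0,0.004,-0.0006,0,-1,0,0,0,0.005,-0.0008,0,-1,0,0,0,0.006,-0.001,0,-1,0,0,0,0.007,-0.0011,0,-1,0,0,0,0.007,-0.0011,0,-1,0,0,0,0.007,-0.0011,0,-1,0,0,0,0.007,-0.0011,0,-1],
)

```text
clock: 14.55
position: [0.4176, -0.2712, 0.0179]
ee_rot: [-0.0, 0.081, 0.997, 0.0]
contact_force: [-1.1, 0.3, -1.5]
width: 0.0183
gripper_force: 80.4
```

Request:
move_arm(
  steps=[0,0,0,0.001,-0.0002,0,-1,0,0,0,0.001,-0.0002,0,-1,0,0,0,0.002,-0.0003,0,-1,0,0,0,0.002,-0.0003,0,-1,0,0,0,0.003,-0.0005,0,-1,0,0,0,0.003,-0.0005,0,-1,0,0,0,0.004,-0.0006,0,-1,0,0,0,0.004,-0.0006,0,-1,0,0,0,0.004,-0.0006,0,-1,0,0,0,0.004,-0.0006,0,-1],
)

```text
clock: 15.55
position: [0.4175, -0.2708, 0.0175]
ee_rot: [-0.004, 0.081, 0.997, 0.001]
contact_force: [-11.5, -1.4, 5.4]
width: 0.0188
gripper_force: 81.2
```

The shoulder met the mouth: the reading is 11.5 N at x=0.4175, against an expected home of 0.417. I'll lower slightly, release and rise.

Request:
move_arm(
  steps=[0,0,0,0,0,-0.001,-1,0,0,0,0,0,-0.002,-1,0,0,0,0,0,-0.002,-1,0,0,0,0,0,-0.002,0,0,0,0,0,0,-0.002,1,0,0,0,0,0,-0.002,1,0,0,0,0,0,-0.002,1,0,0,0,0,0,-0.002,1,0,0,0,0,0,-0.002,1,0,0,0,0,0,-0.002,1],
)

```text
clock: 16.55
position: [0.4217, -0.2718, 0.0159]
ee_rot: [0.0, 0.081, 0.997, 0.0]
contact_force: [0.3, -0.9, -0.3]
width: 0.0853
gripper_force: 0.0
```

Request:
move_arm(
  steps=[0,0,0,0,0,0.02,1,0,0,0,0,0,0.05,1,0,0,0,0,0,0.09,1,0,0,0,-0.03,0,0.13,1,0,0,0,-0.06,0,0.17,1,0,0,0,-0.09,0,0.2,1,0,0,0,-0.12,0,0.2,1,0,0,0,-0.12,0,0.2,1,0,0,0,-0.12,0,0.2,1,0,0,0,-0.12,0,0.2,1],
)

```text
clock: 17.55
position: [0.3022, -0.2718, 0.2156]
ee_rot: [0.0, 0.081, 0.997, 0.0]
contact_force: [0.6, -0.2, -0.6]
width: 0.0852
gripper_force: 0.0
```

```bash
python3 - <<'E'
import pickle
from h import *
from rig import manip
np.set_printoptions(precision=4,suppress=True)
print(manip.get_state()["position"])
sc=manip.get_image("scene");t=manip.get_image("top");pickle.dump((sc,t),open("p6.pkl","wb"))
A=cv2.resize(sc["pixels"][155:265,190:340],(450,330),interpolation=cv2.INTER_CUBIC)
B=cv2.resize(t["pixels"][180:310,300:430],(330,330),interpolation=cv2.INTER_CUBIC)
cv2.imwrite("pics/p6.png",np.hstack([A,B]))
M=np.array([.4612,-.2784,.05]);a=np.radians(-9.33);u=np.array([np.cos(a),np.sin(a),0])
print("home: top px of handle end, shoulder at handle top",(proj(t,[M-.095*u+[0,0,.011],M+[0,0,.011]])-[300,180])*330/130+[450,0])
E
```

```text
[ 0.3022 -0.2718  0.2156]
home: top px of handle end, shoulder at handle top [[642.2474 314.8753]
 [652.8861 221.9766]]
```

View pics/p6.png

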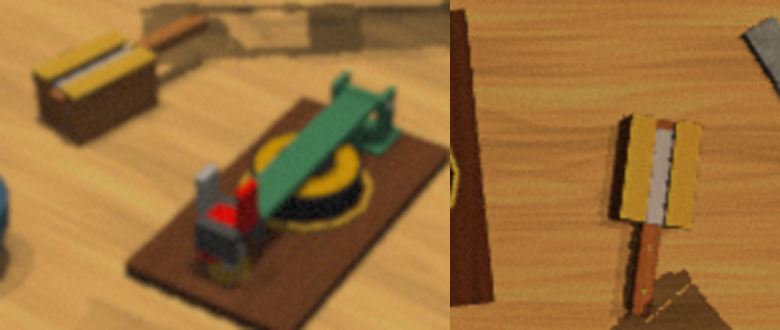

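The picture shows the blade fully in the slot: the handle end is at (641,314) against a predicted (642,315), and the tin sits undisturbed under the tongue. Next I'll move over the horns, offset -6 mm so that the fixed finger ends on the fixed horn.

Request:
move_arm(
  steps=[0,0,0.01,0.036,0.027,0,1,0,0,0.02,0.072,0.054,0,1,0,0,0.03,0.108,0.081,0,1,0,0,0.038,0.144,0.109,0,1,0,0,0.038,0.18,0.136,0,1,0,0,0.038,0.218,0.165,0,1,0,0,0.038,0.256,0.193,0,1,0,0,0.038,0.294,0.222,0,1,0,0,0.038,0.325,0.245,0,1,0,0,0.038,0.345,0.2604,0,1],
)

```text
clock: 18.65
position: [0.6493, -0.0083, 0.2141]
ee_rot: [-0.0, -0.039, 0.999, 0.001]
contact_force: [-0.0, 0.0, 1.1]
width: 0.0853
gripper_force: 0.0
```

Request:
move_arm(
  steps=[0,0,0,0,0,0,1,0,0,0,0,0,0,1,0,0,0,0,0,0,1,0,0,0,0,0,0,1,0,0,0,0,0,0,1,0,0,0,0,0,0,1,0,0,0,0,0,0,1,0,0,0,0,0,0,1,0,0,0,0,0,0,1,0,0,0,0,0,0,1],
)

```text
clock: 19.65
position: [0.6466, -0.0115, 0.2159]
ee_rot: [0.0, -0.038, 0.999, 0.0]
contact_force: [-0.1, -0.6, 0.1]
width: 0.0857
gripper_force: 0.0
```

```bash
python3 - <<'E'
import pickle
from h import *
from rig import manip
s=manip.get_state();print(s["position"],s["ee_rot"])
w=manip.get_image("wrist");pickle.dump((s,w),open("a7.pkl","wb"))
hsv=cv2.cvtColor(w["pixels"],cv2.COLOR_BGR2HSV)
m=cv2.inRange(hsv,(0,180,90),(6,255,255))|cv2.inRange(hsv,(174,180,90),(180,255,255))
n,_,st,ce=cv2.connectedComponentsWithStats(m);print([(st[i].tolist(),ce[i].round(1).tolist()) for i in range(1,n) if st[i,4]>30])
a=np.radians(4.4);ux=np.array([np.cos(a),np.sin(a),0]);uy=np.array([-np.sin(a),np.cos(a),0])
C=np.array([.6466,-.0054,.082])
for sx in(-.013,.013):
  for yy in(.016,.026):
    print(sx,yy,proj(w,[C+sx*ux+yy*uy+[0,0,.042],C+sx*ux+yy*uy]).round(1).tolist())
E
```

```text
[ 0.64662956 -0.01145059  0.21592469] [ 6.10886928e-06 -3.79053260e-02  9.99281334e-01  4.61566181e-05]
[([273, 187, 36, 21, 577], [291.5, 198.5]), ([312, 191, 14, 33, 353], [318.1, 206.2])]
-0.013 0.016 [[313.2, 192.7], [309.1, 180.7]]
-0.013 0.026 [[326.8, 192.7], [320.9, 180.7]]
0.013 0.016 [[312.3, 226.1], [308.5, 209.9]]
0.013 0.026 [[325.5, 226.0], [319.9, 209.9]]
```

The red horn is found at cols 312–326, rows 191–224, within about 1 mm of prediction. Now a free-air tilt to find the real pivot point, since the z reading carries an offset.

Request:
move_arm(
  steps=[0.0025,-0.032,0,0,0,0,1,0.0049,-0.0635,0,0,0,0,1,0.0049,-0.0635,0,0,0,0,1,0.0049,-0.0635,0,0,0,0,1,0.0049,-0.0635,0,0,0,0,1,0.0049,-0.0635,0,0,0,0,1,0.0049,-0.0635,0,0,0,0,1,0.0049,-0.0635,0,0,0,0,1,0.0049,-0.0635,0,0,0,0,1,0.0049,-0.0635,0,0,0,0,1],
)

```text
clock: 20.7
position: [0.647, -0.0114, 0.2158]
ee_rot: [0.198, -0.037, 0.979, 0.008]
contact_force: [-0.2, -0.6, -0.4]
width: 0.0856
gripper_force: 0.0
```

```bash
python3 - <<'E'
import pickle
from h import *
from rig import manip
np.set_printoptions(precision=4,suppress=True)
s=manip.get_state();print(s["position"],s["ee_rot"])
w=manip.get_image("wrist");s0,w0=pickle.load(open("a7.pkl","rb"))
A=np.array(w["R"])-np.array(w0["R"]);b=np.array(w0["t"])-np.array(w["t"])
X=np.linalg.lstsq(A,b,rcond=.05)[0];print("pivot",X)
for im,p in((w0,s0),(w,s)): print("cam coords of reported pos",np.array(im["R"])@p["position"]+im["t"],"of +35mm z",np.array(im["R"])@(p["position"]+[0,0,.035])+im["t"])
E
```

```text
[ 0.647  -0.0114  0.2158] [ 0.1984 -0.0373  0.9794  0.0079]
pivot [0.6419 0.0502 0.2176]
cam coords of reported pos [0.0001 0.0258 0.174 ] of +35mm z [0.0001 0.036  0.1406]
cam coords of reported pos [0.0001 0.0254 0.174 ] of +35mm z [0.0001 0.0478 0.1472]
```

The reported point is fixed to the tool, about 35 mm ahead of the real pad centre, so it sits nearly level with the hinge in the grip pose. I'll return to vertical, descend over the horns and squeeze.

Request:
move_arm(
  steps=[-0.0025,0.032,0,0,0,0,1,-0.0049,0.0635,0,0,0,0,1,-0.0049,0.0635,0,0,0,0,1,-0.0049,0.0635,0,0,0,-0.03,1,-0.0049,0.0635,0,0,0,-0.06,1,-0.0049,0.0635,0,0,0,-0.09,1,-0.0049,0.0635,0,0,0,-0.115,1,-0.0049,0.0635,0,0,0,-0.135,1,-0.0049,0.0635,0,0,0,-0.149,1,-0.0049,0.0635,0,0,0,-0.149,1],
)

```text
clock: 21.75
position: [0.6452, -0.0112, 0.0647]
ee_rot: [-0.002, -0.038, 0.999, 0.0]
contact_force: [-0.5, -0.2, 1.1]
width: 0.0854
gripper_force: 0.0
```

Request:
move_arm(
  steps=[0,0,0,0,0,0,0.2,0,0,0,0,0,0,-1,0,0,0,0,0,0,-1,0,0,0,0,0,0,-1,0,0,0,0,0,0,-1,0,0,0,0,0,0,-1,0,0,0,0,0,0,-1,0,0,0,0,0,0,-1,0,0,0,0,0,0,-1,0,0,0,0,0,0,-1],
  squeeze=50,
)

```text
clock: 22.75
position: [0.6481, -0.0126, 0.0702]
ee_rot: [0.002, -0.037, 0.999, -0.001]
contact_force: [-2.3, -5.4, 8.1]
width: 0.0389
gripper_force: 49.9
```

The opening of 38.9 mm means the latch is fully drawn. Lifting along the hinge arc now.

Request:
move_arm(
  steps=[0.0007,-0.0095,0,-0.0006,0,0.0147,-1,0.0015,-0.019,0,-0.002,-0.0002,0.0293,-1,0.0022,-0.0286,0,-0.0043,-0.0003,0.0439,-1,0.0029,-0.0381,0,-0.0075,-0.0006,0.0582,-1,0.0037,-0.0476,0,-0.0115,-0.0009,0.0724,-1,0.0044,-0.0571,0,-0.0164,-0.0013,0.0863,-1,0.0051,-0.0666,0,-0.022,-0.0017,0.1,-1,0.0051,-0.0666,0,-0.022,-0.0017,0.1,-1,0.0051,-0.0666,0,-0.022,-0.0017,0.1,-1,0.0051,-0.0666,0,-0.022,-0.0017,0.1,-1],
  squeeze=70,
)

```text
clock: 23.75
position: [0.6255, -0.0145, 0.1688]
ee_rot: [0.21, -0.036, 0.977, 0.007]
contact_force: [2.8, -7.6, -2.2]
width: 0.0384
gripper_force: 72.2
```

Request:
move_arm(
  steps=[0,0,0,0,0,0,-1,0,0,0,0,0,0,-1,0,0,0,0,0,0,-1,0,0,0,0,0,0,-1,0,0,0,0,0,0,-1,0,0,0,0,0,0,-1,0,0,0,0,0,0,-1,0,0,0,0,0,0,-1,0,0,0,0,0,0,-1,0,0,0,0,0,0,-1],
)

```text
clock: 24.75
position: [0.6257, -0.0145, 0.1685]
ee_rot: [0.21, -0.037, 0.977, 0.007]
contact_force: [1.6, -7.6, -2.4]
width: 0.0378
gripper_force: 72.1
```

```bash
python3 - <<'E'
import pickle
from h import *
from rig import manip
np.set_printoptions(precision=4,suppress=True)
s=manip.get_state();print(s["position"],s["width"],s["contact_force"])
sc=manip.get_image("scene");s0=pickle.load(open("p6.pkl","rb"))[0]
def red(im):
    h=cv2.cvtColor(im["pixels"],cv2.COLOR_BGR2HSV)[150:260,230:330]
    m=cv2.inRange(h,(0,180,90),(6,255,255))|cv2.inRange(h,(174,180,90),(180,255,255))
    ys,xs=np.nonzero(m);return len(xs),xs.min()+230,xs.max()+230,ys.min()+150,ys.max()+150
print(red(s0),red(sc))
a=np.radians(4.4);ux=np.array([np.cos(a),np.sin(a),0]);uy=np.array([-np.sin(a),np.cos(a),0])
C=np.array([.6466,-.0054,.082]);H=C-.245*ux-[0,0,.017]
for th,dy in((0,.021),(.35,.009),(.42,.009)):
    v=lambda x,z:H+ux*(x*np.cos(th)-z*np.sin(th))+[0,0,x*np.sin(th)+z*np.cos(th)]+dy*uy
    print(th,"horn foot/top",proj(sc,[v(.245,.017),v(.245,.059)]).round(1).tolist())
# tin and green
hs=lambda im:cv2.cvtColor(im["pixels"],cv2.COLOR_BGR2HSV)
cv2.imwrite("pics/end.png",sc["pixels"])
d=cv2.absdiff(sc["pixels"],s0["pixels"]).max(2)>60;ys,xs=np.nonzero(d);print(d.sum())
E
```

```text
[ 0.6257 -0.0145  0.1685] 0.037820161863507305 [ 1.6303 -7.5716 -2.3855]
(129, np.int64(260), np.int64(275), np.int64(215), np.int64(230)) (90, np.int64(254), np.int64(274), np.int64(179), np.int64(208))
0 horn foot/top [[272.4, 229.6], [272.1, 217.3]]
0.35 horn foot/top [[272.2, 199.2], [275.0, 184.0]]
0.42 horn foot/top [[273.7, 192.9], [277.1, 177.4]]
10025
```

The tongue is up. The tool rose 98 mm, the wrist carries about 2.4 N (the expected tongue weight), and the red horn has moved from row 215 to 179. I'll hand it in while holding.

```bash
python3 -c "
from rig import manip;print(manip.sign_off())"
```

```text
the job is handed in; nothing more can be done
None
```

The scraper is fully home in the holder and released, and I handed the job in with the latch drawn and the gripper holding the tongue about 97 mm up by my measurements; the hand-in returned no verdict.

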